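# Put away the drill-press stack on its silhouette boards

## Robot

A 6-joint arm with a two-finger parallel gripper is mounted at the origin on the work surface. World frame = base frame: x ahead of the robot, y to its left, z up, the work surface at z = 0. Lengths are in m, angles in degrees, forces in N, time in s.
With the tool pointing down it reaches from about 0.225 to 0.725 m from the base axis. Payload 3.1 kg.
Tool frame: the origin (TCP) lies midway between the tips of the shut fingers; the grasp point (between the pads) lies 19 mm behind it; z points along the fingers, y is the line along which they close (so a half turn about z gives the same grasp; the last joint's range is limited). The gripper opens to 85 mm and grips with 20 to 120 N. Pads are 22 mm wide; open, the fingers measure 114 mm over their backs; the gripper's body (76 mm by 85 mm) begins 54 mm behind the grasp point. The pads swing forward as they close: fully open they stand 13 mm farther back than shut.
Start: joints at [57.365, 2.75, 5.684, 92.934, 0, 82.678], TCP at [0.224, 0.475, 0.231] pointing down, gripper open.
Joint ranges: [-166.93, 166.93], [-56.73, 111.36], [-69.38, 81.34], [-121.58, 131.49], [-85.45, 84.26], [-180, 180]. Speed limits (degrees/s): [159.86, 159.86, 180, 180, 180, 180].

## Interface

Orientations are given as a 3x3 rotation matrix whose columns are the frame's x, y, z axes.
In Python, from plant import readout, cams, ctrl gives the robot as it stands.
- The arm moves only by the shell command python3 -m jog 'ROWS' [FORCE]. ROWS is JSON, a list of rows, each an object of numbers: "dx", "dy", "dz": the shift along the world's x, y, z each as a share of 0.2 m, from -1 to 1; "rx", "ry", "rz": the turn, a rotation vector about the world's x, y, z each as a share of 360 degrees, from -1 to 1; "gripper": the opening, from 0 (shut) to 1 (fully open). In form: [{"dx": .., "dy": .., "dz": .., "rx": .., "ry": .., "rz": .., "gripper": ..}, ...]. A call has 1 to 8 rows; each row shifts and turns the commanded pose from where the row before left it; what a row does not reach is not made up. A row lasts 1/8 s, in which the tool goes at most 62.5 mm and 10.7 degrees, less where a joint would pass 70% of its speed; a pose out of reach is approached as far as the arm can. A call with a number of a shift or a turn outside -1 to 1 is refused whole. A call with a gripper value outside its range is refused whole. The fingers move at their own pace and stop on an object; FORCE is the grip in N (left out, the last holds). Time passes only in rows, so rows that do not move let the fingers close. It gives the time, the measured TCP pose, the force, the opening and the grip force at its end, in the units of the state.
- readout.read_state(): the state, without advancing time (a new reading comes with each control period).
- cams.snapshot(name): name is "scene" or "top"; returns the picture (400x640x3 uint8, blue, green, red); there is no depth.
- cams.get_calibration(name): a dict with "fx", "fy", "cx", "cy" (pixels), "dist_coeffs" ([k1, k2, p1, p2, k3] as OpenCV has them; the pictures are not rectified), "eye" and "rotation" of the camera in the world. Camera axes: x right, y up, looking along -z (the intrinsics and any distortion apply to the point x, -y, -z); pixel columns grow to the right and rows downward; lengths in m; the calibration is good to about 2 mm. A picture is of the moment at which its call begins. get_calibration takes no time and is no camera call.
- ctrl.sign_off(): hands the job in; it is judged then, once.
The state is a dict: "time_s": time; "joint_pos": joint angles; "qd": joint speeds; "tau": joint torques, N m; "eef_pos": TCP position; "eef_rot": TCP orientation; "wrist_force": force on the tool from outside, world axes, zero at the start; "moment": the same for the moment, N m; "width": finger opening in m; "grip_force": force on a finger pad.
Only numpy, scipy, OpenCV 4.12 (cv2) and the standard library are available. Lean on these libraries where they do the work, as an engineer would, in place of code of your own. Each camera call takes 0.05 s, during which the arm holds its last target. There are 200 camera calls.

## Task

Take the stack of drill-press parts apart from the top down, one piece at a time, and set each piece, the same way up as it stands in the stack, centred on the birch board that carries its own silhouette: the flanged drill bushing first, then the stop collar, the V-block and last the gauge plate. Turn the V-block and the plate to line up with their silhouettes (either way round). Set the pieces down without dropping them, and leave the yellow glasses case and the chuck key where they lie.

Things in the scene. Friction and masses are not known exactly. Their poses are not given: they have to be found in the camera images.
- bushing: flanged steel drill bushing, top of the stack: round flange 28 mm across and 5 mm thick at the bottom, above it a plain round body 18 mm across up to 26 mm overall height, dark bore spot on top; 60 g. Origin at the centre of its underside (flange face), z up along its axis. It stands on the collar.
- collar: knurled aluminium stop collar, a ring 44 mm outside, 18 mm hole, 18 mm high; 65 g. Origin at the centre of its underside, z up along its axis. It lies flat on top of the V-block.
- v_block: dark cast-iron V-block 56 mm long (x), 46 mm wide (y), 36 mm high, with a V groove 24 mm wide and 12 mm deep along x in its top; 550 g. Origin at the centre of its underside, z up. It stands on the middle of the gauge plate, roughly parallel to it.
- gauge_plate: flat steel drill gauge plate 120 mm long (x), 56 mm wide (y), 10 mm thick with three holes of 5 to 14 mm near each end; 450 g. Origin at the centre of its underside, z up. It lies on the tiled ledge (surface at z = 0) at the bottom of the stack.
- bushing_board: birch board 6 mm thick, fixed flat on the ledge, with a dark painted silhouette in its middle; origin at the centre of the board's underside, z up, board's top at z = 6 mm; the silhouette is centred on the origin. The smallest board, 80 x 80 mm; silhouette of the bushing: a filled disc 28 mm across.
- collar_board: birch board 6 mm thick, fixed flat on the ledge, with a dark painted silhouette in its middle; origin at the centre of the board's underside, z up, board's top at z = 6 mm; the silhouette is centred on the origin. 90 x 90 mm; silhouette of the collar: a ring 44 mm outside with an 18 mm birch-coloured middle.
- v_block_board: birch board 6 mm thick, fixed flat on the ledge, with a dark painted silhouette in its middle; origin at the centre of the board's underside, z up, board's top at z = 6 mm; the silhouette is centred on the origin. 100 mm (x) by 90 mm (y); silhouette of the V-block: a rectangle 56 mm (x) by 46 mm (y) with a thin light line for the groove along x.
- plate_board: birch board 6 mm thick, fixed flat on the ledge, with a dark painted silhouette in its middle; origin at the centre of the board's underside, z up, board's top at z = 6 mm; the silhouette is centred on the origin. The largest board, 160 mm (x) by 100 mm (y); silhouette of the gauge plate: a rectangle 120 mm (x) by 56 mm (y) with light dots for the holes.
- glasses_case: bystander: loose yellow plastic safety glasses case 60 (x) x 145 (y) x 44 mm high, lying on the ledge; origin at the centre of its underside. Leave it alone.
- chuck_key: bystander: loose steel T-handled chuck key lying on the ledge, about 107 mm long (x, tip to +x, from -43 to +65 mm), cross bar 75 mm (y), 15 mm high; origin under the middle of the barrel. Leave it alone.
Things that resemble listed ones, but are neither listed nor needed, are in the scene too. What is shaped like the gauge_plate but red is not meant. Leave any orange look-alike of the plate_board alone.

How it is judged (in metres and radians):
On the way, in this order (a step that is already met when the one before it is completed fails the run):
1. the drill bushing stands released on its own silhouette (horizontal distance between bushing and bushing_board below 0.012 m and z of bushing in the frame of bushing_board between 0.003 and 0.01 m and angle between bushing's own z axis and vertical below 0.12 rad and linear speed of bushing below 0.02 m/s and angular speed of bushing below 0.2 rad/s and contact force between the fingers and bushing below 0.1 N), for 0.2 s.
2. the stop collar stands released on its own silhouette (horizontal distance between collar and collar_board below 0.012 m and z of collar in the frame of collar_board between 0.003 and 0.01 m and angle between collar's own z axis and vertical below 0.12 rad and linear speed of collar below 0.02 m/s and angular speed of collar below 0.2 rad/s and contact force between the fingers and collar below 0.1 N), for 0.2 s.
3. the V-block stands released on its own silhouette (horizontal distance between v_block and v_block_board below 0.012 m and z of v_block in the frame of v_block_board between 0.003 and 0.01 m and angle between v_block's own z axis and vertical below 0.12 rad and linear speed of v_block below 0.02 m/s and angular speed of v_block below 0.2 rad/s and angle between the x axis of v_block and the x axis of v_block_board, either way round below 0.2 rad and contact force between the fingers and v_block below 0.1 N), for 0.2 s.
4. the drill gauge plate stands released on its own silhouette (horizontal distance between gauge_plate and plate_board below 0.012 m and z of gauge_plate in the frame of plate_board between 0.003 and 0.01 m and angle between gauge_plate's own z axis and vertical below 0.12 rad and linear speed of gauge_plate below 0.02 m/s and angular speed of gauge_plate below 0.2 rad/s and angle between the x axis of gauge_plate and the x axis of plate_board, either way round below 0.2 rad and contact force between the fingers and gauge_plate below 0.1 N), for 0.2 s.
At the end, for the whole second after the job is handed in: Each of the four pieces rests on its own board, its centre within 12 mm of the silhouette's centre, flat on the board's top (underside 3 to 10 mm above the ledge), tilted less than 0.12 rad, at rest; the V-block and the gauge plate are turned within 0.2 rad of their silhouettes, either way round (horizontal distance between bushing and bushing_board below 0.012 m and z of bushing in the frame of bushing_board between 0.003 and 0.01 m and angle between each of bushing, collar, v_block, gauge_plate's own z axis and vertical below 0.12 rad and linear speed of each of bushing, collar, v_block, gauge_plate below 0.02 m/s and angular speed of each of bushing, collar, v_block, gauge_plate below 0.2 rad/s and horizontal distance between collar and collar_board below 0.012 m and z of collar in the frame of collar_board between 0.003 and 0.01 m and horizontal distance between v_block and v_block_board below 0.012 m and z of v_block in the frame of v_block_board between 0.003 and 0.01 m and angle between the x axis of v_block and the x axis of v_block_board, either way round below 0.2 rad and horizontal distance between gauge_plate and plate_board below 0.012 m and z of gauge_plate in the frame of plate_board between 0.003 and 0.01 m and angle between the x axis of gauge_plate and the x axis of plate_board, either way round below 0.2 rad); the robot touches nothing.
It fails at once if the glasses case is moved by more than 15 mm (distance of glasses_case from where it was at the start of the episode above 0.015 m).
It fails at once if the chuck key is moved by more than 15 mm (distance of chuck_key from where it was at the start of the episode above 0.015 m).
It fails at once if a piece is dropped (falls free, touched by no finger, faster than 0.7 m/s: about 25 mm) ((linear speed of bushing above 0.7 m/s and contact force between the fingers and bushing below 0.05 N) or (linear speed of collar above 0.7 m/s and contact force between the fingers and collar below 0.05 N) or (linear speed of v_block above 0.7 m/s and contact force between the fingers and v_block below 0.05 N) or (linear speed of gauge_plate above 0.7 m/s and contact force between the fingers and gauge_plate below 0.05 N)).
It fails at once if a piece is tipped over (angle between any of bushing, collar, v_block, gauge_plate's own z axis and vertical above 0.8 rad).
It also fails if it takes over 120 s, if anything falls off the work surface, if the arm or the gripper's body presses on something with over 40 N, if the wrist force passes 120 N, or if a joint passes its speed limit or range.

## Working session

There is one attempt and no reset: what is moved stays moved. The work goes in short steps, Python scripts to look and compute and a shell command to move; the robot and the scene stay as the last step left them, time stands still between calls to the robot, and variables do not carry over. Pictures are saved under pics/ and viewed, at most 15 in all, crops included, and the job is handed in when it is done.

```bash
ls; mkdir -p pics
cat > h.py <<'E'
import numpy as np, cv2
from plant import readout, cams, ctrl
def cal(n):
    c=cams.get_calibration(n); K=np.array([[c['fx'],0,c['cx']],[0,c['fy'],c['cy']],[0,0,1.]])
    return K,np.array(c['dist_coeffs'],float),np.array(c['eye']),np.array(c['rotation'])
def ray(n,uv):
    K,d,e,R=cal(n); p=cv2.undistortPoints(np.array(uv,float).reshape(-1,1,2),K,d).reshape(-1,2)
    v=np.c_[p[:,0],-p[:,1],-np.ones(len(p))]@R.T
    return e,v/np.linalg.norm(v,axis=1)[:,None]
def plane(n,uv,z):
    e,v=ray(n,uv); return e+v*((z-e[2])/v[:,2])[:,None]
def tri(uv1,uv2):
    e1,v1=ray('scene',uv1); e2,v2=ray('top',uv2); out=[]
    for a,b in zip(v1,v2):
        s=np.linalg.lstsq(np.c_[a,-b],e2-e1,rcond=None)[0]; p,q=e1+s[0]*a,e2+s[1]*b
        out.append(np.r_[(p+q)/2,np.linalg.norm(p-q)])
    return np.array(out)
def proj(n,P):
    K,d,e,R=cal(n); c=(np.array(P,float).reshape(-1,3)-e)@R; c=c*[1,-1,-1]
    return cv2.projectPoints(c,np.zeros(3),np.zeros(3),K,d)[0].reshape(-1,2)
E
python3 - <<'E'
from h import *
np.set_printoptions(precision=3,suppress=True)
for n in('scene','top'):
    cv2.imwrite(f'pics/{n}0.png',cams.snapshot(n)); print(n,*cal(n))
s=readout.read_state(); print(s)
E
```

```text
pics
scene [[520.067   0.    309.321]
 [  0.    520.067 194.683]
 [  0.      0.      1.   ]] [-0.147  0.     0.     0.     0.   ] [ 1.526 -0.468  0.958] [[ 0.418 -0.567  0.71 ]
 [ 0.908  0.247 -0.337]
 [ 0.016  0.786  0.618]]
top [[505.678   0.    322.495]
 [  0.    505.678 191.734]
 [  0.      0.      1.   ]] [-0.167  0.     0.     0.     0.   ] [ 0.388 -0.005  1.488] [[-0.016  0.993 -0.115]
 [-1.    -0.017 -0.009]
 [-0.011  0.114  0.993]]
{'time_s': 0.1, 'joint_pos': array([57.365,  2.789,  5.599, 92.935,  0.001, 82.679]), 'qd': array([-0.072, -0.084,  0.253, -0.084,  0.002,  0.02 ]), 'tau': array([  0.003, -33.985,  32.094,   0.016,  -0.   ,   0.   ]), 'eef_pos': array([0.224, 0.474, 0.23 ]), 'eef_rot': array([[-0.904,  0.428, -0.001],
       [ 0.428,  0.904, -0.002],
       [ 0.   , -0.002, -1.   ]]), 'wrist_force': array([ 0.506, -1.076,  0.859]), 'moment': array([ 0.005, -0.003,  0.035]), 'grip_force': 0.0, 'width': 0.08516736669366087}
```

View pics/scene0.png

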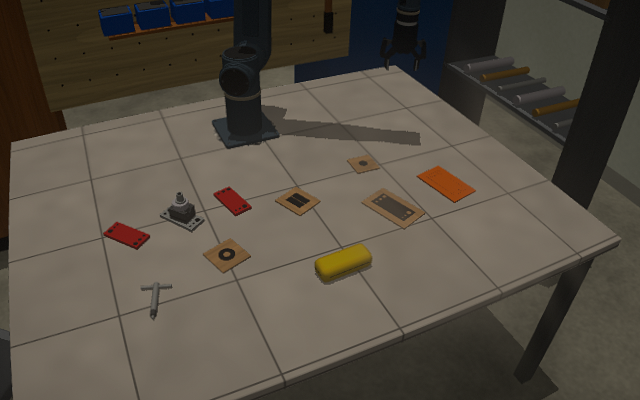

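View pics/top0.png

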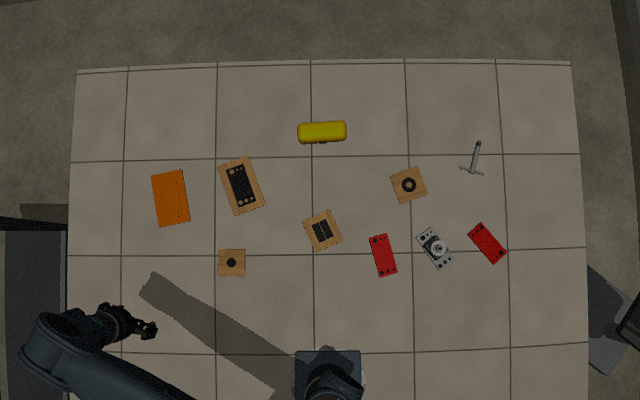

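The pictures show the stack at top (435,247) and scene (181,210). The boards in the top view are bushing (231,262), collar (409,185), V-block (322,230) and plate (241,185). The red and orange look-alikes are separate from these.

```bash
cat > m.py <<'E'
from h import *
np.set_printoptions(precision=4,suppress=True)
top=cv2.imread('pics/top0.png'); sc=cv2.imread('pics/scene0.png')
def boards(im,seeds,n):
    h=cv2.cvtColor(im,cv2.COLOR_BGR2HSV)
    m=cv2.inRange(h,(8,75,50),(22,200,255)); res={}
    cs,_=cv2.findContours(m,cv2.RETR_EXTERNAL,cv2.CHAIN_APPROX_NONE)
    for k,s in seeds.items():
        c=max([c for c in cs if cv2.contourArea(c)>100 and cv2.pointPolygonTest(c,s,True)>-6],key=cv2.contourArea,default=None)
        if c is None: print(n,k,'none');continue
        # outline quad, refined centre in the world plane z=6mm
        hull=cv2.convexHull(c).reshape(-1,2)
        P=plane(n,hull,.006)[:,:2]*1000
        r=cv2.minAreaRect(P.astype(np.float32))
        a=np.zeros(m.shape,np.uint8); cv2.drawContours(a,[cv2.convexHull(c)],-1,255,-1); a=cv2.erode(a,np.ones((5,5)))
        d=(a>0)&(h[...,2]<0.55*np.median(h[...,2][m>0]))
        ys,xs=np.nonzero(d); 
        D=plane(n,np.c_[xs,ys],.006)[:,:2]*1000
        rd=cv2.minAreaRect(D.astype(np.float32))
        res[k]=(np.array(r[0]),proj(n,[r[0][0]/1000,r[0][1]/1000,.006])[0])
        print(n,k,'board',np.round(r[0],1),np.round(r[1],1),round(r[2],1),'| sil mean',D.mean(0).round(1),'rect',np.round(rd[0],1),np.round(rd[1],1),round(rd[2],1))
    return res
b1=boards(top,dict(bush=(231,262),coll=(409,185),vb=(322,230),pl=(241,185)),'top')
b2=boards(sc,dict(bush=(363,163),coll=(227,255),vb=(297,201),pl=(393,207)),'scene')
for k in b1:
    if k in b2: print(k,tri([b2[k][1]],[b1[k][1]])*1000)
E
python3 m.py
python3 - <<'E'
from h import *
t=cv2.imread('pics/top0.png')[215:280,395:480]; s=cv2.imread('pics/scene0.png')[180:240,150:215]
f=lambda i:cv2.resize(i,(400,400*i.shape[0]//i.shape[1]),interpolation=cv2.INTER_CUBIC)
a,b=f(t),f(s); H=max(len(a),len(b)); p=lambda i:np.pad(i,((0,H-len(i)),(0,0),(0,0)))
cv2.imwrite('pics/crop0.png',cv2.convertScaleAbs(np.hstack([p(a),p(b)]),alpha=1.5))
E
```

```text
top bush board [355.  279.9] [80.6 79.9] 87.4 | sil mean [355.2 280.2] rect [355.4 279.9] [23.8 23.4] 89.6
top coll board [ 576.  -246.5] [90.5 90.6] 18.8 | sil mean [ 575.6 -247.1] rect [ 575.7 -247.2] [39.1 38.9] 89.0
top vb board [444.6  11.4] [101.   90.2] 23.5 | sil mean [444.6  11.1] rect [444.3  11.4] [55.  45.8] 25.6
top pl board [582.8 251.5] [161.2 100.4] 19.7 | sil mean [582.5 251.1] rect [582.5 251.6] [119.1  54.8] 19.3Traceback (most recent call last):
  File "m.py", line 24, in <module>
    b2=boards(sc,dict(bush=(363,163),coll=(227,255),vb=(297,201),pl=(393,207)),'scene')
  File "m.py", line 18, in boards
    D=plane(n,np.c_[xs,ys],.006)[:,:2]*1000
      ~~~~~^^^^^^^^^^^^^^^^^^^^^
  File "h.py", line 11, in plane
    e,v=ray(n,uv); return e+v*((z-e[2])/v[:,2])[:,None]
        ~~~^^^^^^
  File "h.py", line 7, in ray
    K,d,e,R=cal(n); p=cv2.undistortPoints(np.array(uv,float).reshape(-1,1,2),K,d).reshape(-1,2)
                      ~~~~~~~~~~~~~~~~~~~^^^^^^^^^^^^^^^^^^^^^^^^^^^^^^^^^^^^^^^^
cv2.error: OpenCV(4.12.0) /io/opencv/modules/calib3d/src/undistort.dispatch.cpp:347: error: (-215:Assertion failed) CV_IS_MAT(_src) && CV_IS_MAT(_dst) && (_src->rows == 1 || _src->cols == 1) && (_dst->rows == 1 || _dst->cols == 1) && _src->cols + _src->rows - 1 == _dst->rows + _dst->cols - 1 && (CV_MAT_TYPE(_src->type) == CV_32FC2 || CV_MAT_TYPE(_src->type) == CV_64FC2) && (CV_MAT_TYPE(_dst->type) == CV_32FC2 || CV_MAT_TYPE(_dst->type) == CV_64FC2) in function 'cvUndistortPointsInternal'
```

View pics/crop0.png

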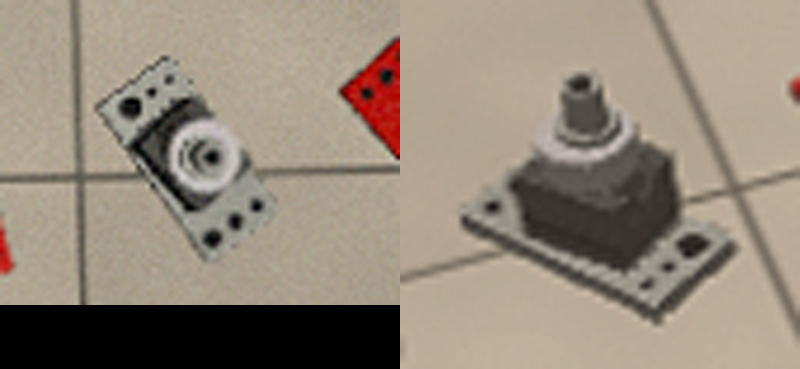

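The crop shows the bore spot at about top (440,248) and scene (179.6,193), with the stack aligned to the plate. Next I'll fix the scene mask and triangulate.

```bash
sed -i 's/np.median(h\[...,2\]\[m>0\])/np.median(h[...,2][(m>0)\&(a>0)])/; s/(8,75,50)/(8,75,50) if n=="top" else (8,85,50)/' m.py
cat >> m.py <<'E'
def bore(im,seed,n,r=6):
    g=cv2.cvtColor(im,cv2.COLOR_BGR2GRAY).astype(float); x,y=seed
    w=g[y-r:y+r+1,x-r:x+r+1]; wt=np.clip(w.min()+25-w,0,None); 
    _,l=cv2.connectedComponents((wt>0).astype(np.uint8)); i=np.unravel_index(wt[r-3:r+4,r-3:r+4].argmax(),(7,7)); wt=wt*(l==l[i[0]+r-3,i[1]+r-3])
    Y,X=np.mgrid[y-r:y+r+1,x-r:x+r+1]; print(n,'bore npx',(wt>0).sum(),(wt*X).sum()/wt.sum(),(wt*Y).sum()/wt.sum())
    return (wt*X).sum()/wt.sum(),(wt*Y).sum()/wt.sum()
def plate(im,box,n,z,dil=9):
    x0,y0,x1,y1=box; h=cv2.cvtColor(im[y0:y1,x0:x1],cv2.COLOR_BGR2HSV); 
    m=cv2.inRange(h,(0,0,0),(180,28,255)); m=cv2.morphologyEx(m,cv2.MORPH_OPEN,np.ones((2,2)))
    cs,_=cv2.findContours(m,cv2.RETR_EXTERNAL,cv2.CHAIN_APPROX_NONE); c=max(cs,key=cv2.contourArea)+[x0,y0]
    r=cv2.minAreaRect((plane(n,c.reshape(-1,2),z)[:,:2]*1000).astype(np.float32)); print(n,'plate rect',np.round(r[0],1),np.round(r[1],1),r[2])
if __name__=='__main__':
    u,v=bore(sc,(180,193),'s'),bore(top,(440,248),'t'); print('bore',tri([u],[v])*1000, plane('top',[v],.09),plane('scene',[u],.09))
    plate(top,(410,222,460,275),'top',.010)
E
python3 m.py
```

```text
top bush board [355.  279.9] [80.6 79.9] 87.4 | sil mean [355.2 280.2] rect [355.4 279.9] [23.8 23.4] 89.6
top coll board [ 576.  -246.5] [90.5 90.6] 18.8 | sil mean [ 575.6 -247.1] rect [ 575.7 -247.2] [39.1 38.9] 89.0
top vb board [444.6  11.4] [101.   90.2] 23.5 | sil mean [444.6  11.1] rect [444.3  11.4] [55.  45.8] 25.6
top pl board [582.8 251.5] [161.2 100.4] 19.7 | sil mean [582.7 251.2] rect [582.5 251.6] [119.1  54.8] 19.3
scene bush board [353.8 277.2] [81.9 83. ] 88.9 | sil mean [352.2 278. ] rect [352.8 278.4] [21.7 18.8] 34.9
scene coll board [ 575.3 -249.6] [92.8 91. ] 19.0 | sil mean [ 573.  -248.6] rect [ 571.8 -248.4] [39.  41.3] 71.6
scene vb board [443.4   8.3] [103.1  93.3] 23.6 | sil mean [441.3   9.4] rect [440.8   9.3] [54.7 44.4] 24.5
scene pl board [581.9 248.8] [160.9 102.7] 19.7 | sil mean [590.3 259.5] rect [580.4 251.5] [117.5  53.9] 19.2
bush [[354.3282 278.5477   6.1836   2.9395]]
coll [[ 575.5788 -248.0524    5.6456    3.1064]]
vb [[443.9199   9.8759   5.9531   3.4015]]
pl [[582.1649 250.2334   5.9699   2.805 ]]
s bore npx 6 178.88659793814432 193.36082474226805
t bore npx 3 439.52830188679246 248.0754716981132
bore [[ 385.624  -315.6522   91.187     2.873 ]] [[ 0.386  -0.3145  0.09  ]] [[ 0.3833 -0.3167  0.09  ]]
top plate rect [ 367.8 -332.5] [82.7 59.3] 34.61358642578125
```

```bash
python3 -m jog '[{"dx":0.05,"dy":-0.247,"rz":0.0104,"gripper":1},{"dx":0.05,"dy":-0.247,"rz":0.0104,"gripper":1},{"dx":0.05,"dy":-0.247,"rz":0.0104,"gripper":1},{"dx":0.05,"dy":-0.247,"rz":0.0104,"gripper":1},{"dx":0.05,"dy":-0.247,"rz":0.0104,"gripper":1},{"dx":0.05,"dy":-0.247,"rz":0.0104,"gripper":1},{"dx":0.05,"dy":-0.247,"rz":0.0104,"gripper":1},{"dx":0.05,"dy":-0.247,"rz":0.0104,"gripper":1}]' 40
python3 -m jog '[{"dx":0.05,"dy":-0.247,"rz":0.0104,"gripper":1},{"dx":0.05,"dy":-0.247,"rz":0.0104,"gripper":1},{"dx":0.05,"dy":-0.247,"rz":0.0104,"gripper":1},{"dx":0.05,"dy":-0.247,"rz":0.0104,"gripper":1},{"dx":0.05,"dy":-0.247,"rz":0.0104,"dz":-0.1,"gripper":1},{"dx":0.05,"dy":-0.247,"rz":0.0104,"dz":-0.1,"gripper":1},{"dx":0.05,"dy":-0.247,"rz":0.0104,"dz":-0.1,"gripper":1},{"dx":0.05,"dy":-0.247,"rz":0.0104,"dz":-0.1,"gripper":1}]'
```

```text
$[0]: bad value
$[0]: bad value
```

```bash
python3 -m jog '[{"dx":0.05,"dy":-0.247,"dz":0,"rx":0,"ry":0,"rz":0.0104,"gripper":1},{"dx":0.05,"dy":-0.247,"dz":0,"rx":0,"ry":0,"rz":0.0104,"gripper":1},{"dx":0.05,"dy":-0.247,"dz":0,"rx":0,"ry":0,"rz":0.0104,"gripper":1},{"dx":0.05,"dy":-0.247,"dz":0,"rx":0,"ry":0,"rz":0.0104,"gripper":1},{"dx":0.05,"dy":-0.247,"dz":0,"rx":0,"ry":0,"rz":0.0104,"gripper":1},{"dx":0.05,"dy":-0.247,"dz":0,"rx":0,"ry":0,"rz":0.0104,"gripper":1},{"dx":0.05,"dy":-0.247,"dz":0,"rx":0,"ry":0,"rz":0.0104,"gripper":1},{"dx":0.05,"dy":-0.247,"dz":0,"rx":0,"ry":0,"rz":0.0104,"gripper":1}]' 40
```

```text
time_s: 1.1
eef_pos: [0.3043, 0.0779, 0.231]
eef_rot: [[-0.997, -0.084, 0.0], [-0.084, 0.997, 0.0], [-0.0, -0.0, -1.0]]
wrist_force: [2.7, 0.3, 0.8]
width: 0.0853
grip_force: 0.0
```

```bash
python3 -m jog '[{"dx":0.05,"dy":-0.247,"dz":0,"rx":0,"ry":0,"rz":0.0105,"gripper":1},{"dx":0.05,"dy":-0.247,"dz":0,"rx":0,"ry":0,"rz":0.0105,"gripper":1},{"dx":0.05,"dy":-0.247,"dz":0,"rx":0,"ry":0,"rz":0.0105,"gripper":1},{"dx":0.05,"dy":-0.247,"dz":0,"rx":0,"ry":0,"rz":0.0105,"gripper":1},{"dx":0.05,"dy":-0.247,"dz":-0.1,"rx":0,"ry":0,"rz":0.0105,"gripper":1},{"dx":0.05,"dy":-0.247,"dz":-0.1,"rx":0,"ry":0,"rz":0.0105,"gripper":1},{"dx":0.05,"dy":-0.247,"dz":-0.1,"rx":0,"ry":0,"rz":0.0105,"gripper":1},{"dx":0.05,"dy":-0.247,"dz":-0.1,"rx":0,"ry":0,"rz":0.0105,"gripper":1}]' 40
python3 - <<'E'
from h import *
cv2.imwrite('pics/scene1.png',cams.snapshot('scene')); t=cams.snapshot('top'); cv2.imwrite('pics/top1.png',t)
s=cv2.imread('pics/scene1.png'); f=lambda i:cv2.resize(i,(400,400),interpolation=cv2.INTER_CUBIC)
cv2.imwrite('pics/c1.png',cv2.convertScaleAbs(np.hstack([f(s[140:240,130:230]),f(t[200:300,385:485])]),alpha=1.5))
E
```

```text
time_s: 2.1
eef_pos: [0.3843, -0.3173, 0.1501]
eef_rot: [[-0.819, -0.573, -0.0], [-0.573, 0.819, 0.001], [-0.0, 0.001, -1.0]]
wrist_force: [0.8, -0.1, 0.9]
width: 0.0851
grip_force: 0.0
```

View pics/c1.png

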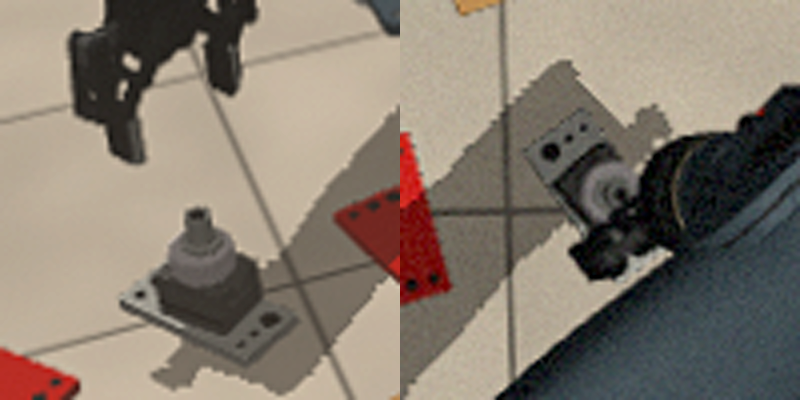

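```bash
python3 - <<'E'
from h import *
s=readout.read_state(); print(proj('scene',s['eef_pos']+[0,0,.013]),proj('top',[.3856,-.3157,.091]))
E
python3 -m jog '[{"dx":0.006,"dy":0.008,"dz":-0.13,"rx":0,"ry":0,"rz":0,"gripper":0.6},{"dx":0,"dy":0,"dz":-0.13,"rx":0,"ry":0,"rz":0,"gripper":0.6},{"dx":0,"dy":0,"dz":-0.1,"rx":0,"ry":0,"rz":0,"gripper":0.6},{"dx":0,"dy":0,"dz":-0.03,"rx":0,"ry":0,"rz":0,"gripper":0.6},{"dx":0,"dy":0,"dz":0,"rx":0,"ry":0,"rz":0,"gripper":0.4},{"dx":0,"dy":0,"dz":0,"rx":0,"ry":0,"rz":0,"gripper":0.4}]' 40
```

```text
[[174.68006089 172.6704668 ]] [[440.03688343 248.21778822]]
time_s: 2.95
eef_pos: [0.3863, -0.3147, 0.0746]
eef_rot: [[-0.82, -0.572, 0.001], [-0.572, 0.82, -0.001], [-0.0, -0.002, -1.0]]
wrist_force: [-0.1, 0.5, -0.6]
width: 0.0341
grip_force: 0.0
```

```bash
python3 -m jog '[{"dx":0,"dy":0,"dz":-0.01,"rx":0,"ry":0,"rz":0,"gripper":0.25},{"dx":0,"dy":0,"dz":0,"rx":0,"ry":0,"rz":0,"gripper":0.2},{"dx":0,"dy":0,"dz":0,"rx":0,"ry":0,"rz":0,"gripper":0.1},{"dx":0,"dy":0,"dz":0,"rx":0,"ry":0,"rz":0,"gripper":0},{"dx":0,"dy":0,"dz":0,"rx":0,"ry":0,"rz":0,"gripper":0}]' 40
python3 - <<'E'
from h import *
s=cams.snapshot('scene'); t=cams.snapshot('top'); f=lambda i:cv2.resize(i,(400,400),interpolation=cv2.INTER_CUBIC)
cv2.imwrite('pics/c2.png',cv2.convertScaleAbs(np.hstack([f(s[160:230,145:215]),f(t[200:300,385:485])]),alpha=1.5))
E
```

```text
time_s: 3.58
eef_pos: [0.3862, -0.3148, 0.0722]
eef_rot: [[-0.82, -0.572, 0.001], [-0.572, 0.82, -0.001], [-0.0, -0.002, -1.0]]
wrist_force: [-0.1, 0.8, 5.5]
width: 0.0161
grip_force: 39.2
```

View pics/c2.png

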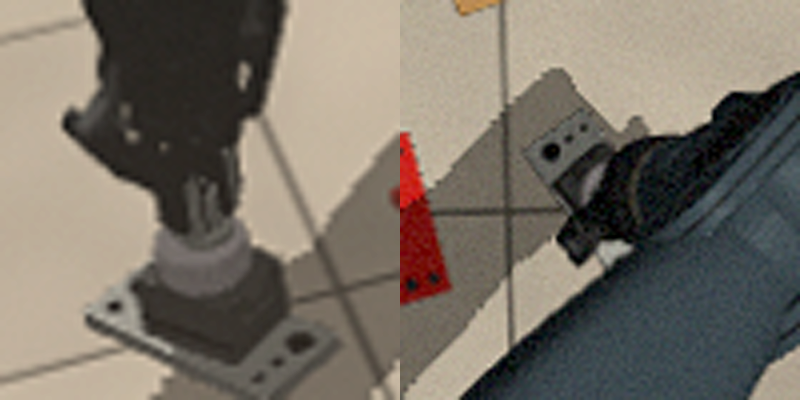

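```bash
python3 -m jog '[{"dx":0,"dy":0,"dz":0.08,"rx":0,"ry":0,"rz":0,"gripper":0},{"dx":0,"dy":0,"dz":0.18,"rx":0,"ry":0,"rz":0,"gripper":0},{"dx":0,"dy":0.1,"dz":0.04,"rx":0,"ry":0,"rz":0,"gripper":0},{"dx":0,"dy":0.2,"dz":0,"rx":0,"ry":0,"rz":0,"gripper":0},{"dx":0,"dy":0.25,"dz":0,"rx":0,"ry":0,"rz":0,"gripper":0},{"dx":0,"dy":0.25,"dz":0,"rx":0,"ry":0,"rz":0,"gripper":0},{"dx":0,"dy":0.25,"dz":0,"rx":0,"ry":0,"rz":0,"gripper":0},{"dx":0,"dy":0.25,"dz":0,"rx":0,"ry":0,"rz":0,"gripper":0}]' 40
python3 -m jog '[{"dx":-0.02,"dy":0.25,"dz":0,"rx":0,"ry":0,"rz":0,"gripper":0},{"dx":-0.02,"dy":0.25,"dz":0,"rx":0,"ry":0,"rz":0,"gripper":0},{"dx":-0.02,"dy":0.25,"dz":0,"rx":0,"ry":0,"rz":0,"gripper":0},{"dx":-0.02,"dy":0.25,"dz":0,"rx":0,"ry":0,"rz":0,"gripper":0},{"dx":-0.02,"dy":0.25,"dz":0,"rx":0,"ry":0,"rz":0,"gripper":0},{"dx":-0.02,"dy":0.25,"dz":0,"rx":0,"ry":0,"rz":0,"gripper":0},{"dx":-0.02,"dy":0.25,"dz":0,"rx":0,"ry":0,"rz":0,"gripper":0},{"dx":-0.02,"dy":0.15,"dz":0,"rx":0,"ry":0,"rz":0,"gripper":0}]'
```

```text
time_s: 4.68
eef_pos: [0.3841, -0.0515, 0.1302]
eef_rot: [[-0.82, -0.572, -0.002], [-0.572, 0.82, 0.001], [0.001, 0.002, -1.0]]
wrist_force: [1.0, 0.8, -0.2]
width: 0.0164
grip_force: 39.1
time_s: 5.68
eef_pos: [0.3511, 0.3277, 0.1301]
eef_rot: [[-0.819, -0.574, -0.002], [-0.574, 0.819, -0.001], [0.002, 0.001, -1.0]]
wrist_force: [0.4, -0.1, -0.6]
width: 0.0158
grip_force: 39.2
```

```bash
python3 -m jog '[{"dx":0.014,"dy":-0.12,"dz":-0.1,"rx":0,"ry":0,"rz":0,"gripper":0},{"dx":0,"dy":-0.125,"dz":-0.2,"rx":0,"ry":0,"rz":0,"gripper":0},{"dx":0,"dy":0,"dz":-0.2,"rx":0,"ry":0,"rz":0,"gripper":0},{"dx":0,"dy":0,"dz":0,"rx":0,"ry":0,"rz":0,"gripper":0},{"dx":0,"dy":0,"dz":0,"rx":0,"ry":0,"rz":0,"gripper":0}]'
python3 - <<'E'
from h import *
s=cams.snapshot('scene'); t=cams.snapshot('top'); f=lambda i:cv2.resize(i,(400,400),interpolation=cv2.INTER_CUBIC)
cv2.imwrite('pics/c3.png',cv2.convertScaleAbs(np.hstack([f(s[110:190,325:405]),f(t[220:300,190:270])]),alpha=1.7))
E
```

```text
time_s: 6.3
eef_pos: [0.3562, 0.2772, 0.0321]
eef_rot: [[-0.82, -0.572, 0.0], [-0.572, 0.82, 0.0], [-0.0, 0.0, -1.0]]
wrist_force: [0.2, -0.4, -0.3]
width: 0.0163
grip_force: 39.2
```

View pics/c3.png

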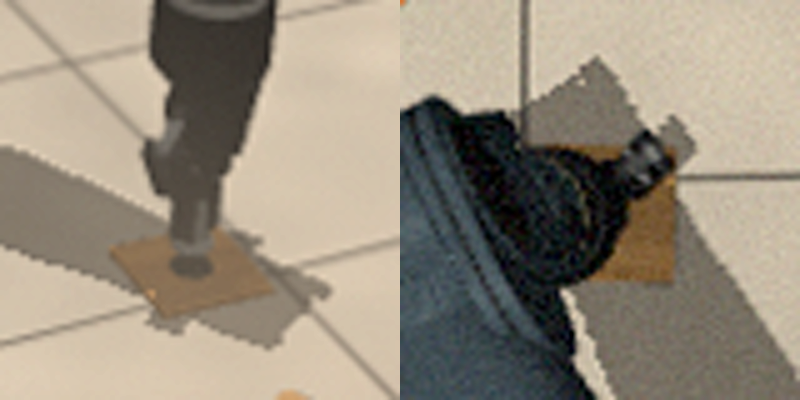

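The bushing hangs just above its disc, at about scene (363,163). I'll lower it and release.

```bash
python3 -m jog '[{"dx":-0.01,"dy":0.008,"dz":-0.06,"rx":0,"ry":0,"rz":0,"gripper":0},{"dx":0,"dy":0,"dz":-0.02,"rx":0,"ry":0,"rz":0,"gripper":0},{"dx":0,"dy":0,"dz":-0.005,"rx":0,"ry":0,"rz":0,"gripper":0},{"dx":0,"dy":0,"dz":0,"rx":0,"ry":0,"rz":0,"gripper":0}]'
```

```text
time_s: 6.9
eef_pos: [0.3546, 0.2784, 0.0143]
eef_rot: [[-0.82, -0.572, 0.0], [-0.572, 0.82, -0.0], [-0.0, -0.0, -1.0]]
wrist_force: [-0.6, 0.1, -0.5]
width: 0.0161
grip_force: 39.3
```

```bash
python3 -m jog '[{"dx":0,"dy":0,"dz":-0.003,"rx":0,"ry":0,"rz":0,"gripper":0.25},{"dx":0,"dy":0,"dz":0,"rx":0,"ry":0,"rz":0,"gripper":0.4},{"dx":0,"dy":0,"dz":0,"rx":0,"ry":0,"rz":0,"gripper":0.6},{"dx":0,"dy":0,"dz":0,"rx":0,"ry":0,"rz":0,"gripper":1},{"dx":0,"dy":0,"dz":0.1,"rx":0,"ry":0,"rz":0,"gripper":1},{"dx":0,"dy":0,"dz":0.25,"rx":0,"ry":0,"rz":0,"gripper":1},{"dx":0,"dy":-0.2,"dz":0.25,"rx":0,"ry":0,"rz":0,"gripper":1},{"dx":0,"dy":-0.25,"dz":0,"rx":0,"ry":0,"rz":0,"gripper":1}]'
python3 -m jog '[{"dx":0,"dy":-0.25,"dz":0,"rx":0,"ry":0,"rz":0,"gripper":1},{"dx":0,"dy":-0.25,"dz":0,"rx":0,"ry":0,"rz":0,"gripper":1},{"dx":0,"dy":-0.25,"dz":0,"rx":0,"ry":0,"rz":0,"gripper":1},{"dx":0,"dy":-0.25,"dz":0,"rx":0,"ry":0,"rz":0,"gripper":1},{"dx":0,"dy":0,"dz":0,"rx":0,"ry":0,"rz":0,"gripper":1}]'
cat > look.py <<'E'
from m import *
import sys
k=sys.argv[1]
s=cams.snapshot('scene'); t=cams.snapshot('top'); cv2.imwrite(f'pics/s{k}.png',s); cv2.imwrite(f'pics/t{k}.png',t)
f=lambda i:cv2.resize(i,(400,400),interpolation=cv2.INTER_CUBIC)
a=list(map(int,sys.argv[2:6])); w=int(sys.argv[6])
c=lambda i,x,y:f(i[y-w:y+w,x-w:x+w])
cv2.imwrite(f'pics/c{k}.png',cv2.convertScaleAbs(np.hstack([c(s,a[0],a[1]),c(t,a[2],a[3])]),alpha=1.6))
E
python3 look.py 4 181 210 435 247 35 >/dev/null
```

```text
time_s: 7.9
eef_pos: [0.3579, 0.19, 0.1378]
eef_rot: [[-0.819, -0.574, 0.01], [-0.574, 0.819, 0.003], [-0.01, -0.003, -1.0]]
wrist_force: [1.1, -0.3, -0.8]
width: 0.0854
grip_force: 0.0
time_s: 8.52
eef_pos: [0.3545, -0.0136, 0.1327]
eef_rot: [[-0.825, -0.566, 0.001], [-0.566, 0.825, -0.001], [-0.0, -0.001, -1.0]]
wrist_force: [0.5, 1.2, -1.5]
width: 0.0848
grip_force: 0.0
```

View pics/c4.png

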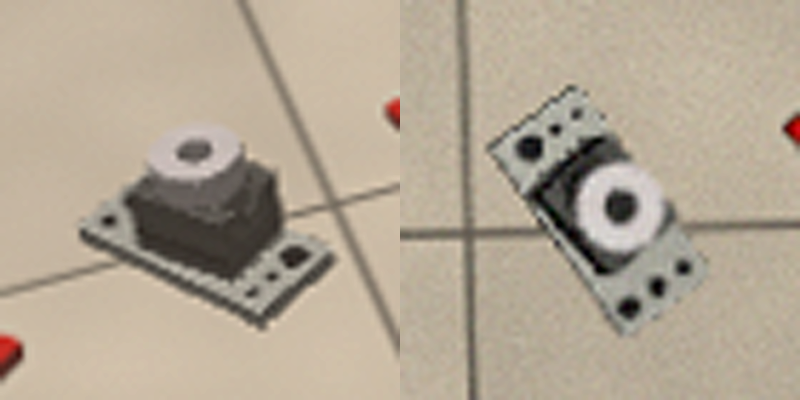

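Collar ring shows at scene ≈(180,201) and top ≈(438.5,248), with the bushing gone. Next I'll measure it.

```bash
cat > ring.py <<'E'
from m import *
def ring(im,seed,n,z,r=16):
    x,y=seed; w=im[y-r:y+r,x-r:x+r]; hs=cv2.cvtColor(w,cv2.COLOR_BGR2HSV)
    m=((hs[...,1]<30)&(hs[...,2]>0.78*np.percentile(hs[...,2][hs[...,1]<30],95))).astype(np.uint8)
    m=cv2.morphologyEx(m,cv2.MORPH_OPEN,np.ones((3,3)))
    cs,_=cv2.findContours(m,cv2.RETR_EXTERNAL,cv2.CHAIN_APPROX_NONE); c=max(cs,key=cv2.contourArea).reshape(-1,2)+[x-r,y-r]
    P=(plane(n,c,z)[:,:2]*1000).astype(np.float32); e=cv2.fitEllipse(P); print(n,'ring',np.round(e,1) if 0 else e)
    return proj(n,[e[0][0]/1000,e[0][1]/1000,z])[0]
if __name__=='__main__':
    s=cv2.imread('pics/s4.png'); t=cv2.imread('pics/t4.png')
    u,v=ring(s,(180,202),'scene',.064),ring(t,(438,248),'top',.064); print(u,v,tri([u],[v])*1000)
    d=cv2.imread('pics/t4.png'); 
    p=proj('top',[.3545,.2785,.032])[0].astype(int); q=proj('scene',[.3545,.2785,.032])[0].astype(int)
    u,v=bore(s,tuple(q),'s'),bore(t,tuple(p),'t'); print('bushing',tri([u],[v])*1000)
E
python3 ring.py | grep -v board
```

```text
bush [[354.3282 278.5477   6.1836   2.9395]]
coll [[ 575.5788 -248.0524    5.6456    3.1064]]
vb [[443.9199   9.8759   5.9531   3.4015]]
pl [[582.1649 250.2334   5.9699   2.805 ]]
scene ring ((383.5023193359375, -331.7232666015625), (14.960162162780762, 30.765323638916016), 91.88813781738281)
top ring ((386.8534851074219, -316.5213928222656), (40.40768814086914, 41.33200454711914), 23.231264114379883)
[174.8842 202.235 ] [438.2145 247.8052] [[ 384.7772 -324.4857   61.8098   15.2006]]
s bore npx 24 362.43529411764706 158.9
t bore npx 4 229.34246575342465 262.6164383561644
bushing [[352.7602 278.8499  22.6433   5.9271]]
```

```bash
python3 -c "
from h import *
print(plane('scene',[(179.5,201)],.064),plane('top',[(438.2145,247.8052)],.064),tri([(179.5,201)],[(438.2145,247.8052)]))"
python3 -m jog '[{"dx":0.022,"dy":-0.1,"dz":0,"rx":0,"ry":0,"rz":0,"gripper":1},{"dx":0.022,"dy":-0.25,"dz":0,"rx":0,"ry":0,"rz":0,"gripper":1},{"dx":0.022,"dy":-0.25,"dz":0,"rx":0,"ry":0,"rz":0,"gripper":1},{"dx":0.022,"dy":-0.25,"dz":0,"rx":0,"ry":0,"rz":0,"gripper":1},{"dx":0.022,"dy":-0.25,"dz":0,"rx":0,"ry":0,"rz":0,"gripper":1},{"dx":0.022,"dy":-0.25,"dz":0,"rx":0,"ry":0,"rz":0,"gripper":1},{"dx":0.022,"dy":-0.17,"dz":-0.1,"rx":0,"ry":0,"rz":0,"gripper":1},{"dx":0,"dy":0,"dz":-0.1,"rx":0,"ry":0,"rz":0,"gripper":1}]'
```

```text
[[ 0.38328639 -0.31869979  0.064     ]] [[ 0.38685338 -0.31652147  0.064     ]] [[ 0.38642294 -0.31762393  0.06580324  0.00304965]]
time_s: 9.62
eef_pos: [0.3871, -0.3156, 0.0921]
eef_rot: [[-0.82, -0.572, 0.001], [-0.572, 0.82, -0.001], [-0.0, -0.001, -1.0]]
wrist_force: [0.5, 0.0, -0.4]
width: 0.0857
grip_force: 0.0
```

Target (0.3855, -0.3175); descend to 0.049 and close.

```bash
python3 -m jog '[{"dx":-0.008,"dy":-0.01,"dz":-0.12,"rx":0,"ry":0,"rz":0,"gripper":0.8},{"dx":0,"dy":0,"dz":-0.08,"rx":0,"ry":0,"rz":0,"gripper":0.7},{"dx":0,"dy":0,"dz":-0.015,"rx":0,"ry":0,"rz":0,"gripper":0.65},{"dx":0,"dy":0,"dz":0,"rx":0,"ry":0,"rz":0,"gripper":0.55},{"dx":0,"dy":0,"dz":0,"rx":0,"ry":0,"rz":0,"gripper":0.5},{"dx":0,"dy":0,"dz":0,"rx":0,"ry":0,"rz":0,"gripper":0.4},{"dx":0,"dy":0,"dz":0,"rx":0,"ry":0,"rz":0,"gripper":0.2},{"dx":0,"dy":0,"dz":0,"rx":0,"ry":0,"rz":0,"gripper":0.2}]' 40
```

```text
time_s: 10.62
eef_pos: [0.3844, -0.3172, 0.0507]
eef_rot: [[-0.82, -0.572, 0.002], [-0.572, 0.82, -0.001], [-0.001, -0.002, -1.0]]
wrist_force: [0.8, 1.7, 4.9]
width: 0.0422
grip_force: 40.8
```

```bash
python3 -m jog '[{"dx":0,"dy":0,"dz":0.08,"rx":0,"ry":0,"rz":0,"gripper":0.2},{"dx":0,"dy":0,"dz":0.2,"rx":0,"ry":0,"rz":0,"gripper":0.2},{"dx":0.1,"dy":0.04,"dz":0.02,"rx":0,"ry":0,"rz":0,"gripper":0.2},{"dx":0.21,"dy":0.075,"dz":0,"rx":0,"ry":0,"rz":0,"gripper":0.2},{"dx":0.21,"dy":0.075,"dz":0,"rx":0,"ry":0,"rz":0,"gripper":0.2},{"dx":0.21,"dy":0.075,"dz":-0.05,"rx":0,"ry":0,"rz":0,"gripper":0.2},{"dx":0.21,"dy":0.075,"dz":-0.15,"rx":0,"ry":0,"rz":0,"gripper":0.2},{"dx":0,"dy":0,"dz":-0.15,"rx":0,"ry":0,"rz":0,"gripper":0.2}]' 40
python3 -m jog '[{"dx":0,"dy":0,"dz":-0.07,"rx":0,"ry":0,"rz":0,"gripper":0.2},{"dx":0,"dy":0,"dz":0,"rx":0,"ry":0,"rz":0,"gripper":0.2}]'; python3 look.py 5 227 255 409 185 35 >/dev/null
```

```text
time_s: 11.62
eef_pos: [0.5745, -0.2476, 0.0389]
eef_rot: [[-0.818, -0.575, 0.001], [-0.575, 0.818, -0.001], [-0.001, -0.001, -1.0]]
wrist_force: [-0.1, 0.6, -1.6]
width: 0.0419
grip_force: 40.7
time_s: 11.88
eef_pos: [0.5701, -0.2483, 0.0242]
eef_rot: [[-0.821, -0.571, -0.003], [-0.571, 0.821, 0.001], [0.002, 0.003, -1.0]]
wrist_force: [-0.4, -0.3, 0.3]
width: 0.0424
grip_force: 40.7
```

View pics/c5.png

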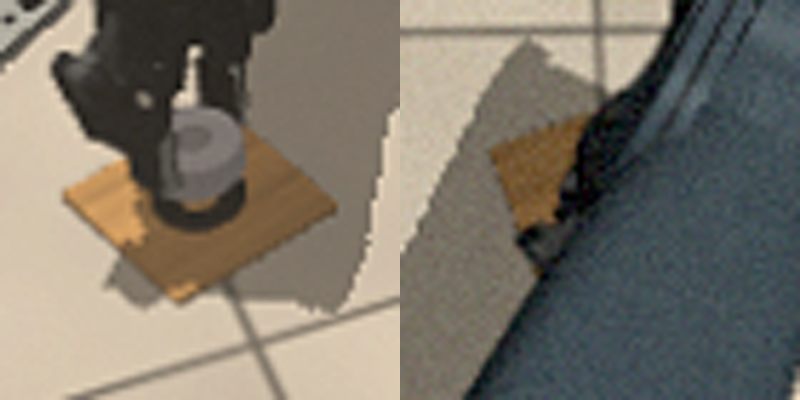

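The collar hangs over its ring, at about scene (226,252). Next I'll correct x and lower it.

```bash
python3 -m jog '[{"dx":0.02,"dy":0,"dz":-0.04,"rx":0,"ry":0,"rz":0,"gripper":0.2},{"dx":0,"dy":0,"dz":-0.015,"rx":0,"ry":0,"rz":0,"gripper":0.2},{"dx":0,"dy":0,"dz":-0.005,"rx":0,"ry":0,"rz":0,"gripper":0.2},{"dx":0,"dy":0,"dz":0,"rx":0,"ry":0,"rz":0,"gripper":0.2}]'
```

```text
time_s: 12.48
eef_pos: [0.5756, -0.2486, 0.0135]
eef_rot: [[-0.82, -0.572, -0.0], [-0.572, 0.82, 0.0], [0.0, 0.0, -1.0]]
wrist_force: [0.3, -0.7, -0.7]
width: 0.042
grip_force: 40.7
```

```bash
python3 -m jog '[{"dx":0,"dy":0,"dz":-0.01,"rx":0,"ry":0,"rz":0,"gripper":0.2},{"dx":0,"dy":0,"dz":-0.003,"rx":0,"ry":0,"rz":0,"gripper":0.2},{"dx":0,"dy":0,"dz":0,"rx":0,"ry":0,"rz":0,"gripper":0.2}]'
python3 -m jog '[{"dx":0,"dy":0,"dz":0,"rx":0,"ry":0,"rz":0,"gripper":0.6},{"dx":0,"dy":0,"dz":0,"rx":0,"ry":0,"rz":0,"gripper":0.8},{"dx":0,"dy":0,"dz":0,"rx":0,"ry":0,"rz":0,"gripper":1},{"dx":0,"dy":0,"dz":0.05,"rx":0,"ry":0,"rz":0,"gripper":1},{"dx":0,"dy":0,"dz":0.2,"rx":0,"ry":0,"rz":0,"gripper":1},{"dx":0,"dy":0.1,"dz":0.2,"rx":0,"ry":0,"rz":0,"gripper":1},{"dx":-0.15,"dy":0.2,"dz":0,"rx":0,"ry":0,"rz":0,"gripper":1},{"dx":-0.15,"dy":0.2,"dz":0,"rx":0,"ry":0,"rz":0,"gripper":1}]'
python3 -m jog '[{"dx":-0.15,"dy":0.2,"dz":0,"rx":0,"ry":0,"rz":0,"gripper":1},{"dx":-0.15,"dy":0.2,"dz":0,"rx":0,"ry":0,"rz":0,"gripper":1},{"dx":-0.15,"dy":0.2,"dz":0,"rx":0,"ry":0,"rz":0,"gripper":1},{"dx":0,"dy":0,"dz":0,"rx":0,"ry":0,"rz":0,"gripper":1}]'
python3 look.py 6 205 225 425 220 55 >/dev/null
```

```text
time_s: 12.85
eef_pos: [0.5756, -0.2486, 0.0109]
eef_rot: [[-0.82, -0.572, -0.0], [-0.572, 0.82, 0.0], [0.0, 0.0, -1.0]]
wrist_force: [0.4, 0.0, -1.2]
width: 0.0423
grip_force: 40.8
time_s: 13.85
eef_pos: [0.5162, -0.1483, 0.1031]
eef_rot: [[-0.821, -0.571, 0.003], [-0.571, 0.821, -0.001], [-0.002, -0.003, -1.0]]
wrist_force: [0.4, 0.5, 0.5]
width: 0.0855
grip_force: 0.0
time_s: 14.35
eef_pos: [0.4237, -0.0265, 0.1013]
eef_rot: [[-0.818, -0.575, -0.0], [-0.575, 0.818, 0.001], [0.0, 0.001, -1.0]]
wrist_force: [0.4, 0.0, -0.5]
width: 0.0854
grip_force: 0.0
```

View pics/c6.png

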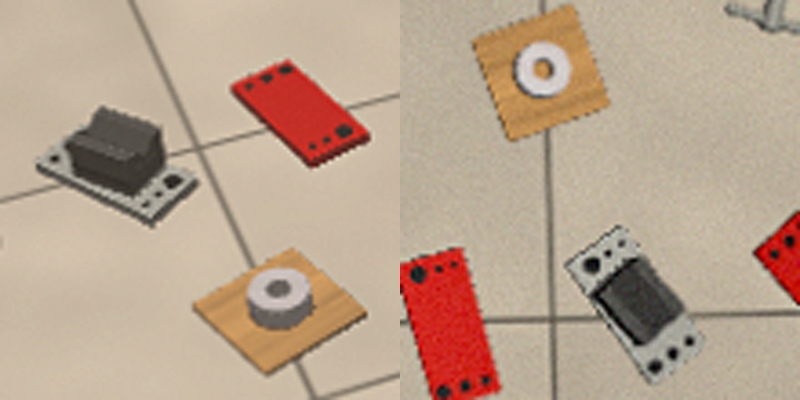

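The collar stands centred on its board, and the V-block is exposed on the plate at top ≈(434,249). I'll measure both rectangles.

```bash
cat > vb.py <<'E'
from m import *
def blob(im,box,n,z,lo,hi,k=3):
    x0,y0,x1,y1=box; g=cv2.cvtColor(cv2.resize(im[y0:y1,x0:x1],None,fx=4,fy=4,interpolation=cv2.INTER_CUBIC),cv2.COLOR_BGR2HSV)
    m=cv2.morphologyEx(cv2.inRange(g,(0,0,lo),(180,255 if lo==0 else 30,hi)),cv2.MORPH_OPEN,np.ones((k*4,k*4)))
    cs,_=cv2.findContours(m,cv2.RETR_EXTERNAL,cv2.CHAIN_APPROX_NONE); c=max(cs,key=cv2.contourArea).reshape(-1,2)
    c=(c+.5)/4-.5+[x0,y0]
    r=cv2.minAreaRect((plane(n,c,z)[:,:2]*1000).astype(np.float32)); print(n,z,np.round(r[0],1),np.round(r[1],1),round(r[2],1))
    return r
if __name__=='__main__':
    t=cv2.imread('pics/t6.png'); s=cv2.imread('pics/s6.png'); h=cv2.cvtColor(t,cv2.COLOR_BGR2HSV); print(h[228:272:3,422:446:3,2])
    for hi in (60,75): blob(t,(410,222,460,275),'top',.046,0,hi,5)
    hs=cv2.cvtColor(t[222:275,410:460],cv2.COLOR_BGR2HSV); print(hs[8,6],hs[20,25],hs[45,30])
    m=cv2.resize((hs[...,1]<30).astype(np.uint8)*255,None,fx=4,fy=4); m=cv2.morphologyEx((m>127).astype(np.uint8),cv2.MORPH_CLOSE,np.ones((25,25))); m=cv2.morphologyEx(m,cv2.MORPH_OPEN,np.ones((13,13)))
    cs,_=cv2.findContours(m,cv2.RETR_EXTERNAL,cv2.CHAIN_APPROX_NONE); c=max(cs,key=cv2.contourArea).reshape(-1,2)
    r=cv2.minAreaRect((plane('top',(c+.5)/4-.5+[410,222],.01)[:,:2]*1000).astype(np.float32)); print('plate',r)
    # scene: by-eye corners
    print('scene block top corners->', plane('scene',np.array([[105,105],[163,128],[130,165],[70,138]])/400*110+[150,170]-.5,.046)*1000)
    print('scene plate top corners->', plane('scene',np.array([[37,160],[153,220],[198,181]])/400*110+[150,170]-.5,.01)*1000)
    # top: by-eye
    print('top block corners', plane('top',np.array([[228,253],[286,310],[240,347],[192,296]])/400*110+[370,165]-.5,.046)*1000)
    print('top plate corners', plane('top',np.array([[218,225],[305,340],[254,383],[164,262]])/400*110+[370,165]-.5,.010)*1000)
E
python3 vb.py | grep -v -E 'board|^(bush|coll|vb|pl) '
```

```text
[[120 120  59 109 118 118 123 123]
 [123 118 113  57 107 116 123 121]
 [115 113  89 111 101 119 118 120]
 [ 11 105 111  55  37  53 118 120]
 [ 82 114  38  38  33  56  82 120]
 [112  41  35  33  40  35  50  85]
 [ 43  54  49  34  32  41  32  49]
 [125  75  47  43  31  40  34  41]
 [ 71  57  37  57  52  37  33  29]
 [116 116  76  14  53  48  35 101]
 [117 115 118 110  13  50  94 106]
 [117 119 118 105 108 109 102  72]
 [112 111 114 116  82 104  42 110]
 [114 114 117 115 119  83  44 113]
 [114 115 114 115 114 113  94 116]]
top 0.046 [ 388.3 -311.4] [61.5 50. ] 38.6
top 0.046 [ 388.5 -311.6] [63.1 53.4] 39.7
[ 21  43 118] [ 0 22 35] [45 12 44]
plate ((385.8829650878906, -318.69549560546875), (122.12602233886719, 60.955833435058594), 34.53107452392578)
scene block top corners-> [[ 347.374  -315.844    46.    ]
 [ 392.9383 -281.4596   46.    ]
 [ 425.5823 -315.5046   46.    ]
 [ 376.2736 -350.0346   46.    ]]
scene plate top corners-> [[ 347.1933 -375.3603   10.    ]
 [ 451.3229 -309.2417   10.    ]
 [ 421.5368 -265.9299   10.    ]]
top block corners [[ 426.4623 -304.3328   46.    ]
 [ 380.569  -349.1799   46.    ]
 [ 352.5258 -311.4853   46.    ]
 [ 393.3716 -274.5793   46.    ]]
top plate corners [[ 450.2022 -304.4161   10.    ]
 [ 355.8486 -372.5838   10.    ]
 [ 322.4971 -329.6922   10.    ]
 [ 421.3352 -259.4074   10.    ]]
```

```bash
python3 -m jog '[{"dx":-0.027,"dy":-0.12,"dz":0,"rx":0,"ry":0,"rz":0.001,"gripper":1},{"dx":-0.027,"dy":-0.24,"dz":0,"rx":0,"ry":0,"rz":0.001,"gripper":1},{"dx":-0.027,"dy":-0.24,"dz":0,"rx":0,"ry":0,"rz":0.001,"gripper":1},{"dx":-0.027,"dy":-0.24,"dz":0,"rx":0,"ry":0,"rz":0.001,"gripper":1},{"dx":-0.027,"dy":-0.24,"dz":0,"rx":0,"ry":0,"rz":0.001,"gripper":1},{"dx":-0.027,"dy":-0.24,"dz":0,"rx":0,"ry":0,"rz":0.001,"gripper":1},{"dx":-0.027,"dy":-0.13,"dz":-0.1,"rx":0,"ry":0,"rz":0,"gripper":1},{"dx":0,"dy":0,"dz":0,"rx":0,"ry":0,"rz":0,"gripper":1}]' 80
```

```text
time_s: 15.45
eef_pos: [0.3867, -0.321, 0.0795]
eef_rot: [[-0.801, -0.599, -0.002], [-0.599, 0.801, 0.001], [0.001, 0.002, -1.0]]
wrist_force: [0.3, 1.7, -0.2]
width: 0.0854
grip_force: 0.0
```

```bash
python3 -m jog '[{"dx":-0.003,"dy":0.02,"dz":-0.1,"rx":0,"ry":0,"rz":0,"gripper":1},{"dx":0,"dy":0,"dz":-0.12,"rx":0,"ry":0,"rz":0,"gripper":1},{"dx":0,"dy":0,"dz":-0.085,"rx":0,"ry":0,"rz":0,"gripper":0.8},{"dx":0,"dy":0,"dz":0,"rx":0,"ry":0,"rz":0,"gripper":0.65},{"dx":0,"dy":0,"dz":0,"rx":0,"ry":0,"rz":0,"gripper":0.57},{"dx":0,"dy":0,"dz":0,"rx":0,"ry":0,"rz":0,"gripper":0.5},{"dx":0,"dy":0,"dz":0,"rx":0,"ry":0,"rz":0,"gripper":0.3},{"dx":0,"dy":0,"dz":0,"rx":0,"ry":0,"rz":0,"gripper":0.3}]' 80
```

```text
time_s: 16.45
eef_pos: [0.3884, -0.3157, 0.0217]
eef_rot: [[-0.798, -0.602, 0.002], [-0.602, 0.798, -0.002], [-0.001, -0.003, -1.0]]
wrist_force: [-0.3, 1.0, 5.0]
width: 0.0447
grip_force: 82.4
```

```bash
python3 -m jog '[{"dx":0,"dy":0,"dz":0.08,"rx":0,"ry":0,"rz":0,"gripper":0.3},{"dx":0,"dy":0,"dz":0.17,"rx":0,"ry":0,"rz":0,"gripper":0.3},{"dx":0.05,"dy":0.13,"dz":0.05,"rx":0,"ry":0,"rz":-0.006,"gripper":0.3},{"dx":0.05,"dy":0.25,"dz":0,"rx":0,"ry":0,"rz":-0.006,"gripper":0.3},{"dx":0.05,"dy":0.25,"dz":0,"rx":0,"ry":0,"rz":-0.006,"gripper":0.3},{"dx":0.05,"dy":0.25,"dz":0,"rx":0,"ry":0,"rz":-0.006,"gripper":0.3},{"dx":0.04,"dy":0.25,"dz":0,"rx":0,"ry":0,"rz":-0.006,"gripper":0.3},{"dx":0.04,"dy":0.25,"dz":0,"rx":0,"ry":0,"rz":-0.006,"gripper":0.3}]' 80
python3 -m jog '[{"dx":0,"dy":0.25,"dz":-0.06,"rx":0,"ry":0,"rz":0,"gripper":0.3},{"dx":0,"dy":0,"dz":-0.1,"rx":0,"ry":0,"rz":0,"gripper":0.3},{"dx":0,"dy":0,"dz":-0.08,"rx":0,"ry":0,"rz":0,"gripper":0.3},{"dx":0,"dy":0,"dz":0,"rx":0,"ry":0,"rz":0,"gripper":0.3}]'; python3 look.py 7 297 201 322 230 40 >/dev/null
```

```text
time_s: 17.45
eef_pos: [0.442, -0.0367, 0.0791]
eef_rot: [[-0.914, -0.407, -0.003], [-0.407, 0.914, 0.001], [0.002, 0.002, -1.0]]
wrist_force: [1.2, -1.2, -4.6]
width: 0.0443
grip_force: 82.3
time_s: 17.95
eef_pos: [0.4407, 0.0113, 0.0297]
eef_rot: [[-0.913, -0.407, -0.006], [-0.407, 0.913, 0.001], [0.005, 0.003, -1.0]]
wrist_force: [-0.6, -0.4, -6.0]
width: 0.0447
grip_force: 82.5
```

View pics/c7.png

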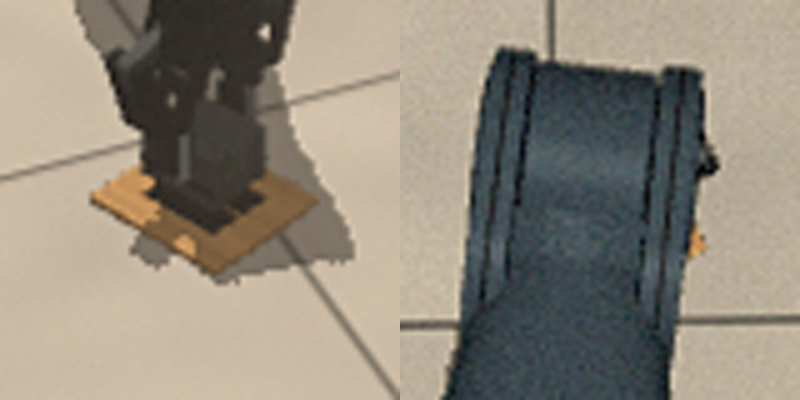

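```bash
python3 -c "
from h import *
p=plane('scene',np.array([[193,187],[265,168]])/5+[257,161]-.5,.018)*1000; print(p,p.mean(0)-28*np.array([.913,.407,0]))"
python3 -m jog '[{"dx":0.015,"dy":0,"dz":-0.03,"rx":0,"ry":0,"rz":0,"gripper":0.3},{"dx":0,"dy":0,"dz":-0.02,"rx":0,"ry":0,"rz":0,"gripper":0.3},{"dx":0,"dy":0,"dz":0,"rx":0,"ry":0,"rz":0,"gripper":0.3}]'
```

```text
[[444.47511412   0.80389657  18.        ]
 [444.9321162   46.52634896  18.        ]] [419.13961516  12.26912277  18.        ]
time_s: 18.42
eef_pos: [0.4459, 0.0112, 0.0216]
eef_rot: [[-0.913, -0.408, -0.001], [-0.408, 0.913, 0.0], [0.001, 0.0, -1.0]]
wrist_force: [-0.1, -1.0, -5.6]
width: 0.0443
grip_force: 82.7
```

Run:
```python
from h import *
s=cams.snapshot('scene'); cv2.imwrite('pics/s8.png',s)
c=cv2.convertScaleAbs(cv2.resize(s[170:220,265:335],None,fx=11,fy=11,interpolation=cv2.INTER_CUBIC),alpha=2.2)
a=np.radians(24); R=np.array([[np.cos(a),-np.sin(a)],[np.sin(a),np.cos(a)]]); tcp=np.array([.4459,.0112])
for lo in [(28,-23,10),(28,23,10),(28,-23,46),(28,23,46)]:
    p=proj('scene',np.r_[tcp+R@np.array(lo[:2])/1000,lo[2]/1000])[0]; q=((p-[265,170]+.5)*11).astype(int); cv2.circle(c,tuple(q),3,(0,255,0),-1)
cv2.imwrite('pics/c8.png',c)
```

```text
(no output)
```

View pics/c8.png

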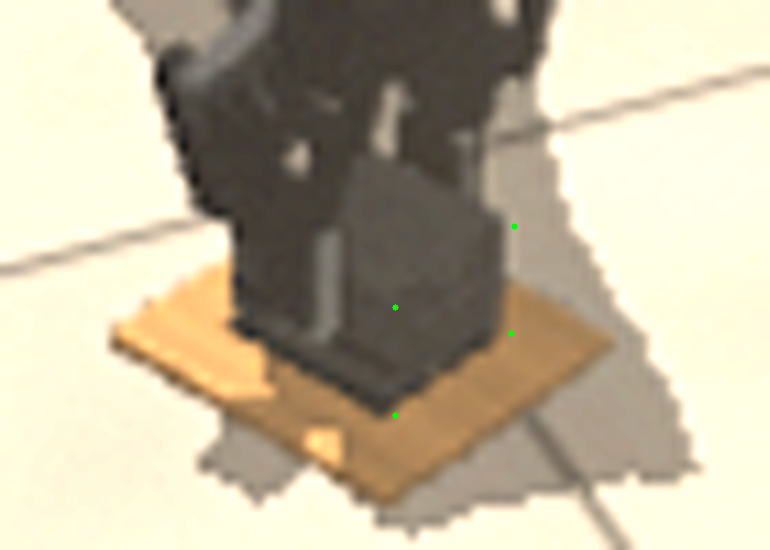

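The block's front-bottom corner, at crop (385,408), is within about 1 px of the predicted dot at (395,415). The block covers the silhouette, so I'll lower it and release.

```bash
python3 -m jog '[{"dx":0,"dy":-0.004,"dz":-0.012,"rx":0,"ry":0,"rz":0,"gripper":0.3},{"dx":0,"dy":0,"dz":-0.006,"rx":0,"ry":0,"rz":0,"gripper":0.3},{"dx":0,"dy":0,"dz":-0.003,"rx":0,"ry":0,"rz":0,"gripper":0.3},{"dx":0,"dy":0,"dz":0,"rx":0,"ry":0,"rz":0,"gripper":0.3}]'
```

```text
time_s: 18.98
eef_pos: [0.4462, 0.0106, 0.0178]
eef_rot: [[-0.913, -0.408, -0.0], [-0.408, 0.913, -0.0], [0.0, -0.0, -1.0]]
wrist_force: [-0.5, -0.1, -3.5]
width: 0.0447
grip_force: 82.8
```

```bash
python3 -m jog '[{"dx":0,"dy":0,"dz":-0.002,"rx":0,"ry":0,"rz":0,"gripper":0.65},{"dx":0,"dy":0,"dz":0,"rx":0,"ry":0,"rz":0,"gripper":0.8},{"dx":0,"dy":0,"dz":0,"rx":0,"ry":0,"rz":0,"gripper":1},{"dx":0,"dy":0,"dz":0.1,"rx":0,"ry":0,"rz":0,"gripper":1},{"dx":0,"dy":0,"dz":0.25,"rx":0,"ry":0,"rz":0,"gripper":1},{"dx":-0.05,"dy":-0.2,"dz":0.2,"rx":0,"ry":0,"rz":0,"gripper":1},{"dx":-0.1,"dy":-0.25,"dz":0,"rx":0,"ry":0,"rz":0,"gripper":1},{"dx":-0.1,"dy":-0.2,"dz":0,"rx":0,"ry":0,"rz":0.01,"gripper":1}]'
python3 - <<'E'
from h import *
s=cams.snapshot('scene'); t=cams.snapshot('top'); cv2.imwrite('pics/s9.png',s); cv2.imwrite('pics/t9.png',t)
f=lambda i:cv2.resize(i,(390,390),interpolation=cv2.INTER_CUBIC)
w=30;c=lambda i,x,y:f(i[y-w:y+w,x-w:x+w])
cv2.imwrite('pics/c9.png',cv2.convertScaleAbs(np.hstack([c(t,322,230),c(t,435,247)]),alpha=1.8))
E
```

```text
time_s: 19.98
eef_pos: [0.3967, -0.1213, 0.1289]
eef_rot: [[-0.885, -0.466, 0.003], [-0.466, 0.885, -0.002], [-0.002, -0.003, -1.0]]
wrist_force: [0.9, -0.0, -0.0]
width: 0.0854
grip_force: 0.0
```

View pics/c9.png

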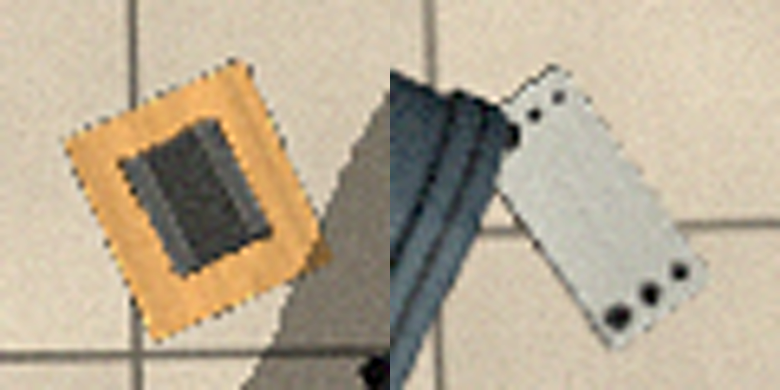

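The V-block is centred and aligned on its board. The plate's corners are at top-crop (555,65), (705,265) and (612,348).

```bash
python3 -c "
from h import *
c=(np.array([[165.,65],[315,265],[222,348]])+.5)/6.5-.5+[405,217]
p=plane('top',c,.01)[:,:2]*1000;print(p,(p[0]+p[2])/2,np.degrees(np.arctan2(*(p[0]-p[1])[::-1])),np.linalg.norm(p[0]-p[1]),np.linalg.norm(p[2]-p[1]))"
```

```text
[[ 449.57684759 -305.91743896]
 [ 357.78807649 -371.64089372]
 [ 321.70231535 -327.82916332]] [ 385.63958147 -316.87330114] 35.603775485977835 112.892652575491 56.759579611134534
```

```bash
python3 -m jog '[{"dx":-0.015,"dy":-0.12,"dz":0,"rx":0,"ry":0,"rz":0.005,"gripper":1},{"dx":-0.015,"dy":-0.25,"dz":-0.05,"rx":0,"ry":0,"rz":0.005,"gripper":1},{"dx":-0.015,"dy":-0.25,"dz":-0.05,"rx":0,"ry":0,"rz":0.005,"gripper":1},{"dx":-0.015,"dy":-0.25,"dz":-0.1,"rx":0,"ry":0,"rz":0.005,"gripper":1},{"dx":0,"dy":-0.12,"dz":-0.1,"rx":0,"ry":0,"rz":0,"gripper":1},{"dx":0,"dy":0,"dz":-0.15,"rx":0,"ry":0,"rz":0,"gripper":1},{"dx":0,"dy":0,"dz":0,"rx":0,"ry":0,"rz":0,"gripper":1},{"dx":0,"dy":0,"dz":0,"rx":0,"ry":0,"rz":0,"gripper":1}]' 80
```

```text
time_s: 21.08
eef_pos: [0.385, -0.3172, 0.0382]
eef_rot: [[-0.82, -0.573, 0.001], [-0.573, 0.82, -0.0], [-0.0, -0.001, -1.0]]
wrist_force: [-0.4, -0.4, 0.4]
width: 0.0854
grip_force: 0.0
```

```bash
python3 -m jog '[{"dx":0,"dy":-0.006,"dz":-0.1,"rx":0,"ry":0,"rz":0,"gripper":0.8},{"dx":0,"dy":0,"dz":-0.06,"rx":0,"ry":0,"rz":0,"gripper":0.76},{"dx":0,"dy":0,"dz":-0.015,"rx":0,"ry":0,"rz":0,"gripper":0.76},{"dx":0,"dy":0,"dz":0,"rx":0,"ry":0,"rz":0,"gripper":0.76},{"dx":0,"dy":0,"dz":0,"rx":0,"ry":0,"rz":0,"gripper":0.76}]' 30
python3 -m jog '[{"dx":0,"dy":0,"dz":-0.01,"rx":0,"ry":0,"rz":0,"gripper":0.76},{"dx":0,"dy":0,"dz":0,"rx":0,"ry":0,"rz":0,"gripper":0.76}]'
```

```text
time_s: 21.7
eef_pos: [0.3848, -0.3191, 0.0031]
eef_rot: [[-0.82, -0.572, 0.001], [-0.572, 0.82, -0.001], [-0.0, -0.001, -1.0]]
wrist_force: [-0.1, 0.4, 0.6]
width: 0.065
grip_force: 0.0
time_s: 21.95
eef_pos: [0.3843, -0.3187, 0.0004]
eef_rot: [[-0.82, -0.572, 0.0], [-0.572, 0.82, -0.0], [-0.0, -0.0, -1.0]]
wrist_force: [-0.6, 0.5, -0.3]
width: 0.0651
grip_force: 0.0
```

```bash
python3 -m jog '[{"dx":0,"dy":0,"dz":-0.01,"rx":0,"ry":0,"rz":0,"gripper":0.76},{"dx":0,"dy":0,"dz":0,"rx":0,"ry":0,"rz":0,"gripper":0.7},{"dx":0,"dy":0,"dz":0,"rx":0,"ry":0,"rz":0,"gripper":0.65},{"dx":0,"dy":0,"dz":0,"rx":0,"ry":0,"rz":0,"gripper":0.5},{"dx":0,"dy":0,"dz":0,"rx":0,"ry":0,"rz":0,"gripper":0.5}]' 80
```

```text
time_s: 22.58
eef_pos: [0.3849, -0.3195, -0.0005]
eef_rot: [[-0.82, -0.572, 0.001], [-0.572, 0.82, -0.002], [-0.0, -0.002, -1.0]]
wrist_force: [0.1, -0.4, 5.9]
width: 0.053
grip_force: 84.5
```

```bash
python3 -m jog '[{"dx":0,"dy":0,"dz":0.04,"rx":0,"ry":0,"rz":0,"gripper":0.5},{"dx":0,"dy":0,"dz":0.06,"rx":0,"ry":0,"rz":0,"gripper":0.5},{"dx":0,"dy":0,"dz":0,"rx":0,"ry":0,"rz":0,"gripper":0.5},{"dx":0,"dy":0,"dz":0,"rx":0,"ry":0,"rz":0,"gripper":0.5}]' 100
python3 look.py 10 181 205 435 247 35 >/dev/null
```

```text
time_s: 23.08
eef_pos: [0.384, -0.3183, 0.0179]
eef_rot: [[-0.82, -0.572, -0.001], [-0.572, 0.82, 0.001], [0.0, 0.001, -1.0]]
wrist_force: [0.4, 0.5, -5.0]
width: 0.0527
grip_force: 105.1
```

View pics/c10.png

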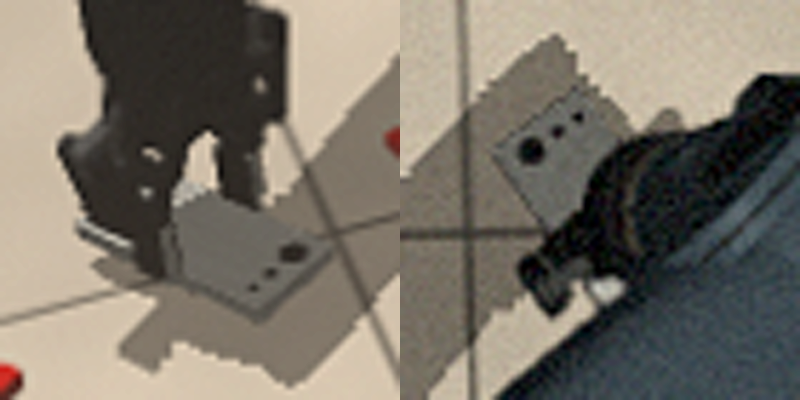

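```bash
python3 -m jog '[{"dx":0,"dy":0,"dz":0.1,"rx":0,"ry":0,"rz":0,"gripper":0.5},{"dx":0,"dy":0,"dz":0.2,"rx":0,"ry":0,"rz":0,"gripper":0.5},{"dx":0.04,"dy":0.12,"dz":0.1,"rx":0,"ry":0,"rz":0,"gripper":0.5},{"dx":0.08,"dy":0.24,"dz":0,"rx":0,"ry":0,"rz":-0.0042,"gripper":0.5},{"dx":0.08,"dy":0.24,"dz":0,"rx":0,"ry":0,"rz":-0.0042,"gripper":0.5},{"dx":0.08,"dy":0.24,"dz":0,"rx":0,"ry":0,"rz":-0.0042,"gripper":0.5},{"dx":0.08,"dy":0.24,"dz":0,"rx":0,"ry":0,"rz":-0.0042,"gripper":0.5},{"dx":0.08,"dy":0.24,"dz":0,"rx":0,"ry":0,"rz":-0.0042,"gripper":0.5}]' 100
python3 -m jog '[{"dx":0.08,"dy":0.24,"dz":0,"rx":0,"ry":0,"rz":-0.0042,"gripper":0.5},{"dx":0.08,"dy":0.24,"dz":0,"rx":0,"ry":0,"rz":-0.0042,"gripper":0.5},{"dx":0.08,"dy":0.24,"dz":0,"rx":0,"ry":0,"rz":-0.0042,"gripper":0.5},{"dx":0.08,"dy":0.24,"dz":0,"rx":0,"ry":0,"rz":-0.0042,"gripper":0.5},{"dx":0.08,"dy":0.24,"dz":0,"rx":0,"ry":0,"rz":-0.0042,"gripper":0.5},{"dx":0.08,"dy":0.24,"dz":0,"rx":0,"ry":0,"rz":0,"gripper":0.5},{"dx":0.07,"dy":0.08,"dz":0,"rx":0,"ry":0,"rz":0,"gripper":0.5},{"dx":0,"dy":0,"dz":0,"rx":0,"ry":0,"rz":0,"gripper":0.5}]'
```

```text
time_s: 24.18
eef_pos: [0.4724, -0.053, 0.098]
eef_rot: [[-0.889, -0.458, -0.0], [-0.458, 0.889, -0.0], [0.0, 0.0, -1.0]]
wrist_force: [-0.1, 0.5, -4.5]
width: 0.0524
grip_force: 105.8
time_s: 25.18
eef_pos: [0.5823, 0.2506, 0.0971]
eef_rot: [[-0.94, -0.34, -0.001], [-0.34, 0.94, -0.0], [0.001, -0.0, -1.0]]
wrist_force: [-0.7, -1.7, -4.4]
width: 0.0522
grip_force: 105.8
```

```bash
python3 -m jog '[{"dx":0,"dy":0,"dz":-0.15,"rx":0,"ry":0,"rz":0,"gripper":0.5},{"dx":0,"dy":0,"dz":-0.18,"rx":0,"ry":0,"rz":0,"gripper":0.5},{"dx":0,"dy":0,"dz":-0.09,"rx":0,"ry":0,"rz":0,"gripper":0.5},{"dx":0,"dy":0,"dz":0,"rx":0,"ry":0,"rz":0,"gripper":0.5},{"dx":0,"dy":0,"dz":0,"rx":0,"ry":0,"rz":0,"gripper":0.5}]'; python3 look.py 11 393 207 241 185 40 >/dev/null
```

```text
time_s: 25.8
eef_pos: [0.5834, 0.2493, 0.0159]
eef_rot: [[-0.941, -0.338, 0.002], [-0.338, 0.941, 0.001], [-0.002, -0.0, -1.0]]
wrist_force: [-0.1, -0.4, -3.3]
width: 0.0527
grip_force: 105.8
```

View pics/c11.png

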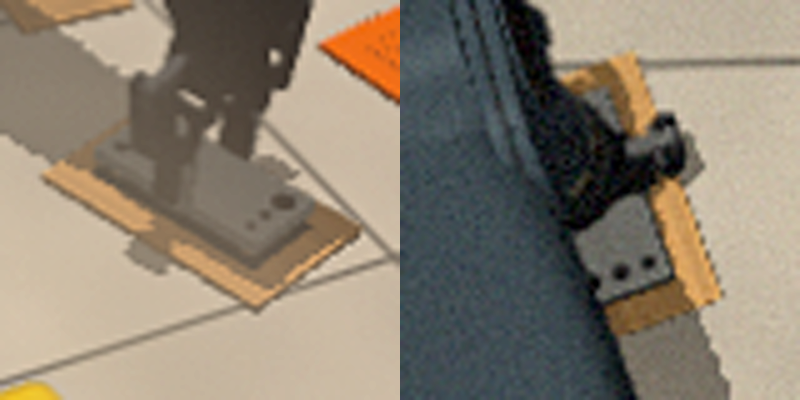

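The plate hangs over its silhouette and lies parallel to the board. I'll check it numerically from the corners at top-crop (670,278) for the plate and (720,298) for the board.

```bash
python3 -c "
from h import *
f=lambda u,o,z,n:plane(n,[(np.array(u)+.5)/5-.5+o],z)[0,:2]*1000
a=np.radians(19.7);R=np.array([[np.cos(a),np.sin(a)],[-np.sin(a),np.cos(a)]])
c=np.array([582.8,251.5])
for u,z in (((270,278),.026),((320,298),.006)): print('top',R@(f(u,[201,145],z,'top')-c))
c=np.array([581.9,248.8])
for u,z in (((240,250),.026),((313,207),.026),((96,158),.026),((258,305),.006),((360,228),.006),((42,178),.006)): print('scene',R@(f(u,[353,167],z,'scene')-c))"
```

```text
top [-60.56675706 -26.19063269]
top [-79.33822225 -47.96083539]
scene [ 55.39111847 -37.9298763 ]
scene [61.10819859 22.50477091]
scene [-53.04228694 -33.74786243]
scene [ 78.60734891 -47.45617982]
scene [78.86839024 48.84481499]
scene [-77.66669824 -50.65817518]
```

```bash
python3 -m jog '[{"dx":-0.004,"dy":0.004,"dz":-0.03,"rx":0,"ry":0,"rz":0,"gripper":0.5},{"dx":0,"dy":0,"dz":-0.012,"rx":0,"ry":0,"rz":0,"gripper":0.5},{"dx":0,"dy":0,"dz":-0.005,"rx":0,"ry":0,"rz":0,"gripper":0.5},{"dx":0,"dy":0,"dz":0,"rx":0,"ry":0,"rz":0,"gripper":0.5},{"dx":0,"dy":0,"dz":0,"rx":0,"ry":0,"rz":0,"gripper":0.5}]'
```

```text
time_s: 26.52
eef_pos: [0.5815, 0.2503, 0.0058]
eef_rot: [[-0.941, -0.338, 0.0], [-0.338, 0.941, 0.0], [-0.0, 0.0, -1.0]]
wrist_force: [-3.5, -0.1, 4.5]
width: 0.0525
grip_force: 106.7
```

Contact with the board. I'll release, lift off and retreat clear.

```bash
python3 -m jog '[{"dx":0,"dy":0,"dz":0,"rx":0,"ry":0,"rz":0,"gripper":0.7},{"dx":0,"dy":0,"dz":0,"rx":0,"ry":0,"rz":0,"gripper":0.85},{"dx":0,"dy":0,"dz":0,"rx":0,"ry":0,"rz":0,"gripper":1},{"dx":0,"dy":0,"dz":0.06,"rx":0,"ry":0,"rz":0,"gripper":1},{"dx":0,"dy":0,"dz":0.25,"rx":0,"ry":0,"rz":0,"gripper":1},{"dx":0,"dy":0,"dz":0.25,"rx":0,"ry":0,"rz":0,"gripper":1},{"dx":-0.2,"dy":0.1,"dz":0.2,"rx":0,"ry":0,"rz":0,"gripper":1},{"dx":-0.25,"dy":0.1,"dz":0,"rx":0,"ry":0,"rz":0,"gripper":1}]'
python3 -m jog '[{"dx":-0.25,"dy":0.15,"dz":0,"rx":0,"ry":0,"rz":0,"gripper":1},{"dx":-0.25,"dy":0.2,"dz":0,"rx":0,"ry":0,"rz":0,"gripper":1},{"dx":-0.2,"dy":0.2,"dz":0,"rx":0,"ry":0,"rz":0,"gripper":1},{"dx":-0.2,"dy":0.2,"dz":0,"rx":0,"ry":0,"rz":0,"gripper":1},{"dx":-0.2,"dy":0.1,"dz":0,"rx":0,"ry":0,"rz":0,"gripper":1},{"dx":0,"dy":0,"dz":0,"rx":0,"ry":0,"rz":0,"gripper":1},{"dx":0,"dy":0,"dz":0,"rx":0,"ry":0,"rz":0,"gripper":1}]'
python3 - <<'E'
from h import *
s=cams.snapshot('scene'); t=cams.snapshot('top'); cv2.imwrite('pics/s12.png',s); cv2.imwrite('pics/t12.png',t)
cv2.imwrite('pics/c12.png',cv2.convertScaleAbs(cv2.resize(t[110:295,190:500],(800,477),interpolation=cv2.INTER_CUBIC),alpha=1.6))
E
```

```text
time_s: 27.52
eef_pos: [0.4945, 0.2918, 0.1635]
eef_rot: [[-0.942, -0.336, 0.011], [-0.336, 0.942, 0.005], [-0.012, 0.001, -1.0]]
wrist_force: [0.8, 0.7, -1.1]
width: 0.0853
grip_force: 0.0
time_s: 28.4
eef_pos: [0.2731, 0.4593, 0.1577]
eef_rot: [[-0.941, -0.338, 0.001], [-0.338, 0.941, 0.001], [-0.002, 0.0, -1.0]]
wrist_force: [-0.0, 0.1, -0.6]
width: 0.0855
grip_force: 0.0
```

View pics/c12.png

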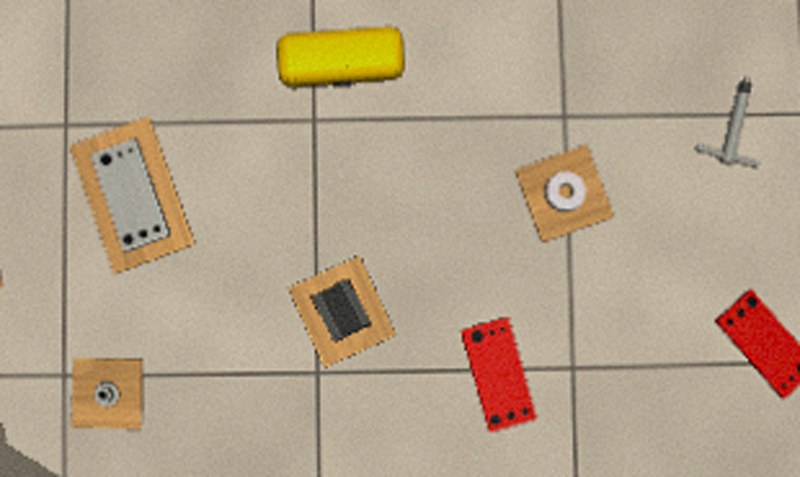

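All four pieces stand upright on their boards: plate (130,195), V-block (341,310), collar (566,190) and bushing (106,394). I'll run a quick numeric check before handing in.

Run:
```python
from h import *
t=cv2.imread('pics/t12.png')
h=cv2.cvtColor(t,cv2.COLOR_BGR2HSV); m=cv2.inRange(h,(8,75,50),(22,200,255))
for k,c,z,r in (('bush',(354.9,280),.019,9),('coll',(575.8,-246.8),.015,15),('vb',(444.6,11.4),.030,18),('pl',(582.8,251.5),.016,30)):
    x,y=proj('top',[c[0]/1000,c[1]/1000,.006])[0].astype(int); w=cv2.resize(255-m[y-r:y+r,x-r:x+r],None,fx=4,fy=4)
    cs,_=cv2.findContours((w>127).astype(np.uint8),cv2.RETR_EXTERNAL,cv2.CHAIN_APPROX_NONE)
    q=min(cs,key=lambda c:-cv2.pointPolygonTest(c,(4.*r,4.*r),True)).reshape(-1,2)
    P=(plane('top',(q+.5)/4-.5+[x-r,y-r],z)[:,:2]*1000).astype(np.float32); R=cv2.minAreaRect(P)
    print(k,np.round(np.array(R[0])-c,1),np.round(R[1],1),round(R[2],1))
u=(np.array([[106,394.]])+.5)/800*310-.5+[190,110]; print('bore',plane('top',u,.032)*1000)
```

```text
bush [-0.6 -2.6] [25.8 28.3] 89.8
coll [1.7 1. ] [47.  46.8] 89.0
vb [-0.4  0.9] [59.  48.7] 25.6
pl [-1.9 -0.1] [123.1  59.8] 19.2
bore [[354.92661284 275.5741842   32.        ]]
```

All offsets are under 5 mm, so I'm handing in.

```bash
python3 -c "
from plant import ctrl
print(ctrl.sign_off())"
```

```text
the job is handed in; nothing more can be done
None
```

I moved all four pieces onto their own boards in the required order and handed the job in. In the last pictures each sat within about 5 mm of its silhouette's centre, with the V-block and plate aligned, but the sign-off returned no verdict.

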